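# Screw the stopper onto the cold flask

### The job

Close the steel flask with the stopper that has two ears: set the stopper level on the flask's collar with its bar in line with the flask's handle, turn it back (anticlockwise seen from above) until its ears drop into the slots of the thread, then tighten it clockwise until the bar lines up with the handle again, and let go. Leave the plain stopper without ears where it is.

Things in the scene. Friction and masses are not known exactly. Their poses are not given: they have to be found in the camera images.
- lid: Aluminium stopper, loose, 0.15-0.3 kg. Origin: centre of underside; x along its bar. By height in mm: plug 0-30, 60 wide, tapered to 40 below 14; hub 30-54, 72 wide; on top the grip bar 54-86, 60 long (x), 14 thick (y). Two ears at +x and -x, in line with the bar, heights 30-36, 14 wide, reach 48 from the axis. A half turn leaves it the same.
- plain_lid: Stopper for another flask, to be left alone: same height, plug and bar, but a wider hub (92 mm) and no ears. Origin: centre of underside; x along its bar.
- flask: Steel flask fixed to the bench, 116 mm wide; hole 65 mm wide, 2.5 mm play round the plug. Origin: centre of underside; x points to its loop handle (reach 105 mm, top at 79). Grey collar, 110 wide: flat lip at height 137 from -40 to +37 degrees (anticlockwise from x; all repeats after a half turn). Ears set on it put the stopper's underside at 107; fully home it is at 90.
- slot (a point): Centre of a slot's floor (thread start) in the collar: 46 mm from the axis, height 123, at 60 degrees. Slots span 37-83, a shoulder 142 high follows to 140. Ears at 60 +-13 degrees sink 14 mm in (stopper's underside at 93 mm). From here 60 degrees clockwise, under the lip, the thread sinks 3 mm to home: bar along the handle, a stop just beyond. Little torque, no push. Axes as the flask's.

How it is judged:
By the outcome, as a careful person would: the job done as asked, in the order asked, and still so for the second after the job is handed in, with the robot touching nothing.
It also fails if it takes over 45 s, if anything falls off the work surface, if the arm or the gripper's body presses on something with over 40 N, if the wrist force passes 120 N, or if a joint passes its speed limit or range.

### The arm

A 6-joint arm with a two-finger parallel gripper is mounted at the origin on the work surface. World frame = base frame: x ahead of the robot, y to its left, z up, the work surface at z = 0. Lengths are in m, angles in rad, forces in N, time in s.
With the tool pointing down it reaches from about 0.25 to 0.775 m from the base axis. Payload 4 kg.
Tool frame: the origin (TCP) lies at the centre of the arm's flange, where the gripper is bolted on; the fingertips stand 199 mm ahead of it and the grasp point (between the pads) lies 180 mm ahead of it (robot.tcp_to_tips is the distance from the TCP to the fingertips, in m); z points along the fingers, y is the line along which they close (so a half turn about z gives the same grasp; the last joint's range is limited). The gripper opens to 94 mm and grips with 3 to 60 N. Pads are 16 mm wide; open, the fingers measure 119 mm over their backs; the gripper's body (75 mm by 177 mm) begins 78 mm behind the grasp point.
Start: joints at [1.026, 0.087, 1.371, -0, 1.684, -0.103], TCP at [0.235, 0.497, 0.405] pointing down, gripper open.
Joint ranges: [-3.1, 3.1], [-0.76, 2.03], [0.27, 2.55], [-1.08, 4.22], [0.17, 2.65], [-2.57, 2.57]. Speed limits (rad/s): [2.79, 2.79, 3.14, 3.14, 3.14, 3.14].

### API

Orientations are given as [roll, pitch, yaw] about the fixed x, y, z axes, in that order (R = Rz(yaw) Ry(pitch) Rx(roll)).
In Python, from bench import telemetry, snapshot, ticket, robot gives the robot as it stands.
- The arm moves only by the tool apply_moves, never from a script. Its argument "moves" is a list that holds one entry, the list of rows, each a list of 5 numbers: the shift along the tool's x, y, z in units of 50 mm (1.0 is 50 mm), then the turn about the tool's z in units of 10 degrees (1.0 is 10 degrees), then the closure, from 0 (fully open) to 1 (shut). A call has 1 to 10 rows; each row is the pose to reach, as a shift and turn from the pose commanded when the call began, along the tool's axes at that moment; what a row does not reach only later rows make up. A row lasts 1/8 s, in which the tool goes at most 62.5 mm and 10.7 degrees, less where a joint would pass 70% of its speed; a pose out of reach is approached as far as the arm can. A call with a gripper value outside its range is refused whole. The fingers move at their own pace and stop on an object; the grip force is fixed at half the most. Time passes only in rows, so rows that repeat a pose let the fingers close. It gives the time, the measured TCP pose, the force, the opening and the grip force at its end, in the units of the state.
- telemetry.get_obs(): the state, without advancing time (a new reading comes with each control period).
- snapshot(name): name is "side" or "top" or "wrist"; returns a dict with "image" (480x640x3 uint8, red, green, blue), "fovy" (degrees; the focal length in pixels is half the picture's height over the tangent of half this angle, whatever the lens; pixels are square), "cx", "cy" (the principal point, pixels), "R" (3x3) and "t" (3): a world point X has camera coordinates R X + t. Camera axes: x right, y down, z forward; pixel columns grow to the right and rows downward; lengths in m; the calibration is good to about 2 mm. A picture is of the moment at which its call begins. There is no depth.
- ticket.close_job(): hands the job in; it is judged then, once.
The state is a dict: "time": time; "joint_positions": joint angles; "qvel": joint speeds; "joint_torque": joint torques, N m; "tool_pos": TCP position; "ee_rot": TCP orientation; "wrist_force": force on the tool from outside, world axes, zero at the start; "wrist_torque": the same for the moment, N m; "width": finger opening in m; "finger_force": force on a finger pad.
Only numpy, scipy, OpenCV 4.12 (cv2) and the standard library are available. Lean on these libraries where they do the work, as an engineer would, in place of code of your own. Each camera call takes 0.05 s, during which the arm holds its last target. There are 200 camera calls.

## Working session

There is one attempt and no reset: what is moved stays moved. The work goes in short steps, Python scripts to look and compute and a tool call to move; the robot and the scene stay as the last step left them, time stands still between calls to the robot, and variables do not carry over. Pictures are saved under pics/ and viewed, at most 10 in all, crops included, and the job is handed in when it is done.

Besides the shell and the picture viewer there is one more tool, called after "Call:" by a JSON object that holds its "op" and its "data". apply_moves: Moves the arm, as the interface text tells. Its arguments: {"type":"object","properties":{"moves":{"type":"array","items":{"type":"array","items":{"type":"array","items":{"type":"number"}}}}},"required":["moves"]}

```bash
mkdir -p pics
cat > h.py <<'E'
from bench import telemetry, snapshot, ticket, robot
import numpy as np, cv2, pickle
def snap(n,f):
    s=snapshot(n); cv2.imwrite(f'pics/{f}.png',s['image'][:,:,::-1]); pickle.dump(s,open(f'pics/{f}.pkl','wb')); return s
def load(f): return pickle.load(open(f'pics/{f}.pkl','rb'))
def ray(s,u,v,z):
    f=240/np.tan(np.radians(s['fovy'])/2); d=s['R'].T@np.array([(u-s['cx'])/f,(v-s['cy'])/f,1]); c=-s['R'].T@s['t']
    return c+d*(z-c[2])/d[2]
def proj(s,X):
    f=240/np.tan(np.radians(s['fovy'])/2); p=s['R']@np.array(X)+s['t']; return f*p[0]/p[2]+s['cx'],f*p[1]/p[2]+s['cy']
E
python3 -c "
from h import *
for n in ['top','side']:
    s=snap(n,n+'0'); print(n,s['fovy'],-s['R'].T@s['t'])
o=telemetry.get_obs();print(o)"
```

```text
top 49.24145532897348 [ 0.43900489 -0.01050336  0.98506967]
side 53.933399005727566 [ 0.04635645 -0.61362932  0.63822517]
{'time': 0.1, 'joint_positions': array([ 1.02590296e+00,  8.78968085e-02,  1.37208457e+00,  2.70932755e-06,
        1.68361058e+00, -1.03107617e-01]), 'qvel': array([ 0.00061341, -0.00145077, -0.0041277 , -0.00048372,  0.00102193,
       -0.00118944]), 'joint_torque': array([ 2.00178489e-03, -3.41252339e+01, -3.03301191e+01,  7.19633047e-02,
        3.03912512e-02, -1.10685603e-04]), 'tool_pos': array([0.23511218, 0.4971076 , 0.40362165]), 'ee_rot': array([-3.13960424e+00, -2.08457198e-04,  2.69980700e+00]), 'wrist_force': array([-0.50162127,  0.26357513, -1.67256541]), 'wrist_torque': array([ 0.00745692,  0.03147322, -0.03037594]), 'finger_force': 0.0, 'width': 0.09428990130631935}
```

View pics/top0.png

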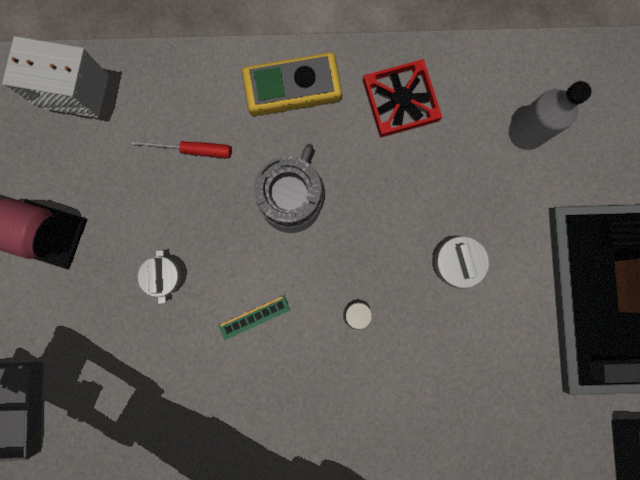

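View pics/side0.png

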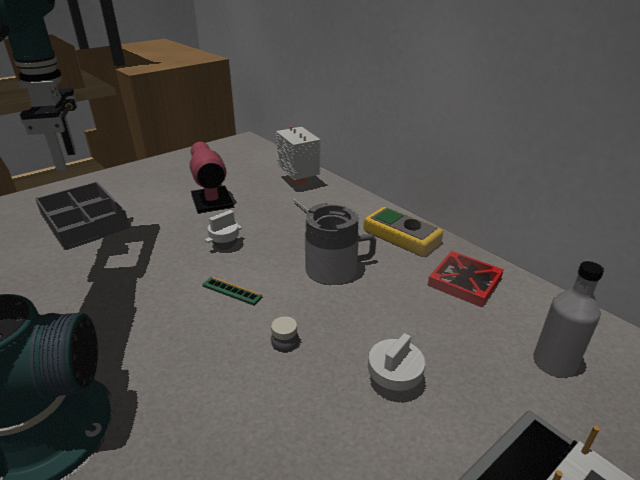

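The stopper with ears is at about (158,276) in the top view, the flask at (290,190) with its handle towards (308,152), and the plain stopper at (462,262). I'll enlarge the first two.

```bash
python3 -c "
from h import *
a=cv2.imread('pics/top0.png')
c=lambda x,y:cv2.resize(a[y:y+100,x:x+80],(400,500),interpolation=cv2.INTER_CUBIC)
cv2.imwrite('pics/c0.png',np.hstack([c(120,230),c(250,135)]))"
```

```text
(no output)
```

View pics/c0.png

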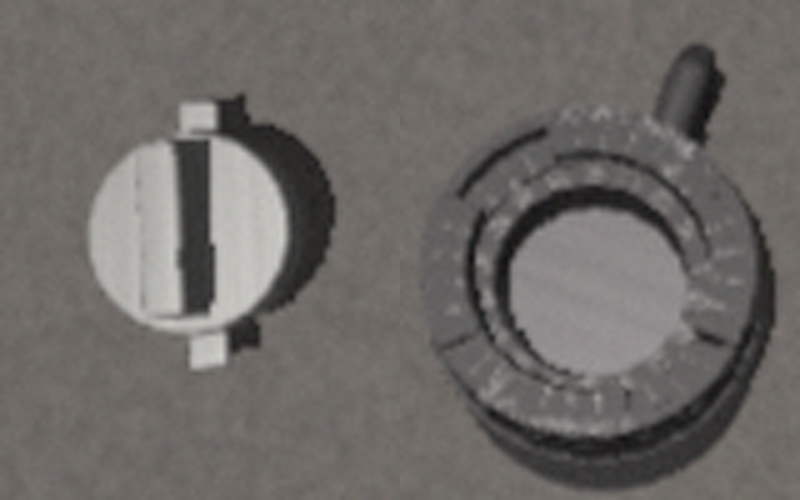

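```bash
python3 -c "
from h import *
s=load('top0')
L=lambda u,v,z:ray(s,120+u/5-.4,230+v/5-.4,z)
F=lambda u,v,z:ray(s,250+(u-400)/5-.4,135+v/5-.4,z)
a,b=L(198,103,.036),L(208,364,.033);print('ears',a,b,np.hypot(*(a-b)[:2]),(a+b)/2,np.degrees(np.arctan2(*(a-b)[1::-1])))
print('hub',L(189,234,.054),L(88,234,.054)-L(290,234,.054))
c=F(592,268,.139);h=F(690,50,.07);print('col',c,F(425,268,.139)-F(757,268,.139),F(592,105,.139)-F(592,430,.139))
print('handle',h,np.hypot(*(h-c)[:2]),np.degrees(np.arctan2(*(h-c)[1::-1])))
p=F(700,340,.1);print(s['R'])
w=snap('wrist','w0');print(w['R'],-w['R'].T@w['t'],w['fovy'])
"
```

```text
ears [0.52517173 0.26680337 0.036     ] [0.43089306 0.26350791 0.033     ] 0.09433625256883366 [0.47803239 0.26515564 0.0345    ] 2.0019247213625033
hub [0.47700641 0.26445192 0.054     ] [0.00187798 0.07156601 0.        ]
col [0.61244631 0.02602675 0.139     ] [0.00283215 0.10896888 0.        ] [ 0.10844289 -0.00226604  0.        ]
handle [ 0.70508395 -0.00776951  0.07      ] 0.09860993840708748 -20.043087981187355
[[-0.02628063 -0.99965353  0.00146756]
 [-0.99364398  0.02596183 -0.10953369]
 [ 0.10945763 -0.00433685 -0.993982  ]]
[[ 0.42747084  0.90402774 -0.00159004]
 [ 0.87724411 -0.41437992  0.24234695]
 [ 0.21842949 -0.1049911  -0.97018835]] [0.17275131 0.52540297 0.38396643] 63.15677746741115
```

Call:
{"op": "apply_moves", "data": {"moves": [[[-1.0,-0.34,0,-0.7,0],[-2.0,-0.68,0,-1.4,0],[-3.0,-1.0,0,-2.0,0],[-4.0,-1.35,0,-2.73,0],[-5.0,-1.7,0.2,-2.73,0],[-6.0,-2.0,0.6,-2.73,0],[-6.36,-2.14,1.2,-2.73,0],[-6.36,-2.14,1.4,-2.73,0],[-6.36,-2.14,1.4,-2.73,0],[-6.36,-2.14,1.4,-2.73,0]]]}}

```text
time: 1.4
tool_pos: [0.4764, 0.2655, 0.3361]
ee_rot: [3.14, 0.002, -3.105]
wrist_force: [0.1, 0.2, 0.0]
width: 0.094
finger_force: 0.0
```

```bash
python3 -c "
from h import *
w=snap('wrist','w1');o=telemetry.get_obs();print(o['time'],o['tool_pos'],o['ee_rot'],-w['R'].T@w['t'])
c=np.array([.4775,.2648]);a=np.radians(2);u=np.array([np.cos(a),np.sin(a)]);n=np.array([-u[1],u[0]])
im=w['image'][:,:,::-1].copy()
def pl(p,col):
    q=np.array([proj(w,x) for x in p]);cv2.polylines(im,[np.round(q*16).astype(int)],True,col,1,shift=4)
B=[np.r_[c+i*u+j*n,.086] for i,j in((.03,.007),(.03,-.007),(-.03,-.007),(-.03,.007))];pl(B,(0,0,255))
pl([np.r_[c+.036*np.array([np.cos(t),np.sin(t)]),.054] for t in np.linspace(0,6.28,60)],(0,255,0))
for s in(1,-1): pl([np.r_[c+s*i*u+j*n,.036] for i,j in((.048,.007),(.048,-.007),(.036,-.007),(.036,.007))],(255,0,0))
cv2.imwrite('pics/w1o.png',im)"
```

```text
1.45 [0.47647008 0.26553321 0.33632387] [ 3.14034362e+00  2.50136170e-03 -3.10515055e+00] [0.4074445  0.26141179 0.31632209]
```

View pics/w1o.png

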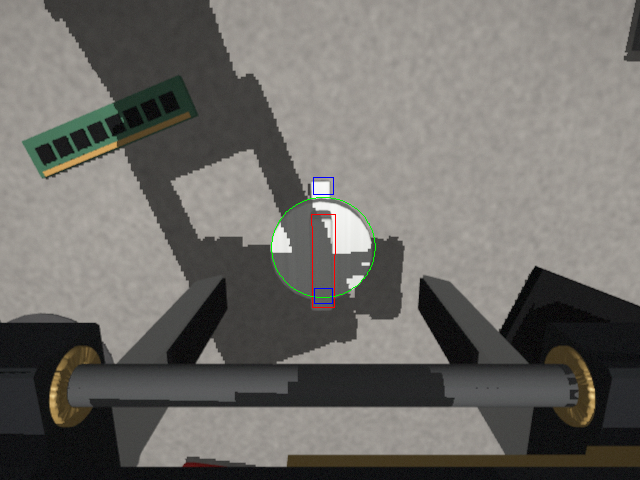

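The overlay of the model matches the stopper within 1–2 mm: ear at (322,186) and hub centred at (323,248). I'm going down to grip it.

Call:
{"op": "apply_moves", "data": {"moves": [[[-0.02,0,0.6,0,0],[-0.02,0,1.2,0,0],[-0.02,0,1.57,0,0],[-0.02,0,1.57,0,0],[-0.02,0,1.57,0,1],[-0.02,0,1.57,0,1],[-0.02,0,1.57,0,1],[-0.02,0,1.57,0,1],[-0.02,0,1.57,0,1],[-0.02,0,1.57,0,1]]]}}

```text
time: 2.7
tool_pos: [0.4779, 0.2645, 0.2561]
ee_rot: [3.142, -0.0, -3.107]
wrist_force: [0.3, -0.4, -0.5]
width: 0.0373
finger_force: 0.0
```

Call:
{"op": "apply_moves", "data": {"moves": [[[-0.02,0,0,0,1],[0,0,0,0,1],[0,0,0,0,1],[0,0,0,0,1],[0,0,-0.6,0,1],[0,0,-1.4,0,1],[0,0,-2.4,0,1],[0,0,-3.2,0,1],[0,0,-3.6,0,1],[0,0,-3.6,0,1]]]}}

```text
time: 3.95
tool_pos: [0.4779, 0.2646, 0.438]
ee_rot: [3.14, 0.004, -3.107]
wrist_force: [-0.8, -0.1, -2.0]
width: 0.0135
finger_force: 30.0
```

Call:
{"op": "apply_moves", "data": {"moves": [[[-0.5,-0.7,0,0.5,1],[-1.0,-1.4,0,1.0,1],[-1.6,-2.1,0,1.5,1],[-2.2,-2.8,0,2.2,1],[-2.52,-3.2,0,2.2,1],[-2.52,-3.2,0,2.2,1],[-2.52,-3.2,0,2.2,1]]]}}

```text
time: 4.82
tool_pos: [0.6089, 0.1099, 0.4357]
ee_rot: [3.141, -0.002, 2.794]
wrist_force: [-0.3, 0.7, -2.2]
width: 0.0135
finger_force: 30.0
```

```bash
cat > ov.py <<'E'
from h import *
def pl(im,w,p,col,cl=True):
    q=np.array([proj(w,x) for x in p]);cv2.polylines(im,[np.round(q*16).astype(int)],cl,col,1,shift=4)
def circ(c,r,z,a=0,b=360): return [np.r_[c[:2]+r*np.array([np.cos(t),np.sin(t)]),z] for t in np.radians(np.linspace(a,b,80))]
def flask(im,w,c,yaw):
    c=np.array(c)
    for k in(0,180):
        pl(im,w,circ(c,.055,.137,yaw-40+k,yaw+37+k),(0,255,0),False); pl(im,w,circ(c,.055,.142,yaw+83+k,yaw+140+k),(0,255,255),False)
        pl(im,w,circ(c,.0325,.137,yaw-40+k,yaw+37+k),(0,255,0),False); pl(im,w,circ(c,.0325,.142,yaw+83+k,yaw+140+k),(0,255,255),False)
        for g,z in((37,.137),(83,.142),(140,.142)):
            t=np.radians(g+k+yaw);d=np.array([np.cos(t),np.sin(t)]);pl(im,w,[np.r_[c+.0325*d,z],np.r_[c+.055*d,z]],(255,0,255),False)
    t=np.radians(yaw);d=np.array([np.cos(t),np.sin(t)]);pl(im,w,[np.r_[c+.06*d,.079],np.r_[c+.105*d,.06]],(0,0,255),False)
def lid(im,w,c,z,yaw):
    c=np.array(c);u=np.array([np.cos(yaw),np.sin(yaw)]);n=np.array([-u[1],u[0]])
    pl(im,w,circ(c,.036,z+.054),(255,255,0))
    for s in(1,-1): pl(im,w,[np.r_[c+s*i*u+j*n,z+.036] for i,j in((.048,.007),(.048,-.007),(.036,-.007),(.036,.007))],(255,0,0))
E
python3 -c "
from ov import *
o=telemetry.get_obs();p=o['tool_pos'];print(o['time'],p,o['ee_rot'])
w=snap('wrist','w2');im=w['image'][:,:,::-1].copy()
cv2.imwrite('pics/w2.png',im)
flask(im,w,(.612,.026),-20);lid(im,w,p[:2],p[2]-.256,o['ee_rot'][2])
cv2.imwrite('pics/w2o.png',im)
"
```

```text
4.825 [0.60886115 0.10987569 0.43565864] [ 3.14128400e+00 -1.74911818e-03  2.79433362e+00]
```

View pics/w2o.png

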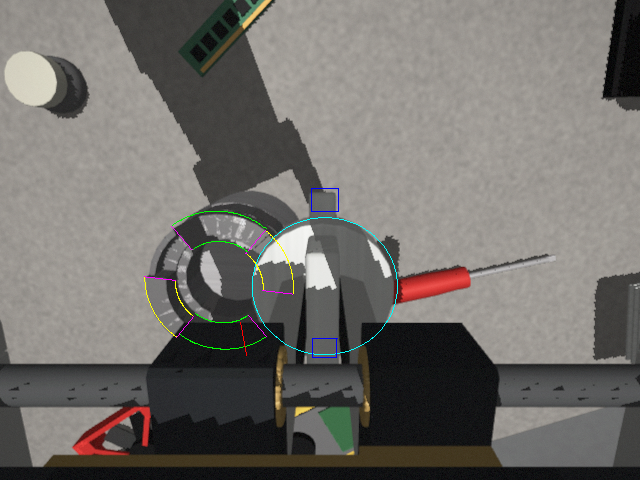

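```bash
python3 -c "
from h import *
for f in ['w2']:
    a=cv2.imread(f'pics/{f}.png')[175:365,135:415]
    b=cv2.resize(a,(784,532),interpolation=cv2.INTER_CUBIC)
    b=cv2.convertScaleAbs(b,alpha=1.5,beta=10)
    cv2.imwrite('pics/c2.png',b)"
```

```text
(no output)
```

View pics/c2.png

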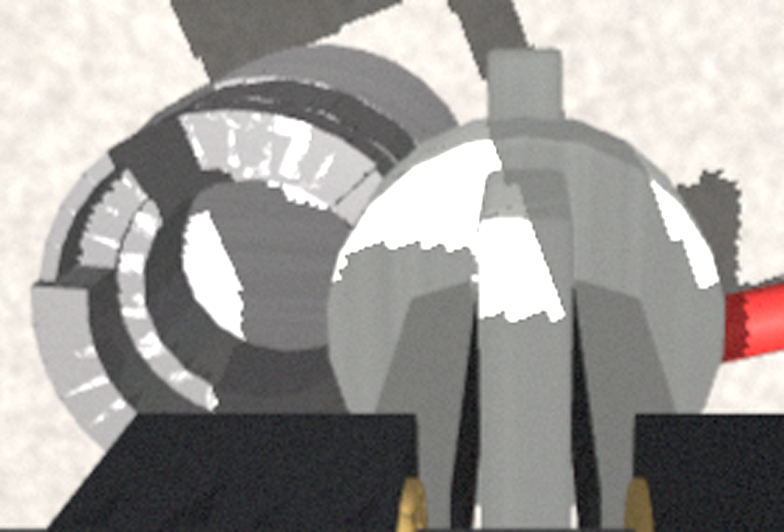

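The view shows the shoulder's corner at (147,277), the lip's start at (175,230), and the stopper's ear with its outer end at y≈192. I'll fit both poses to these points.

```bash
python3 -c "
from ov import *
from scipy.optimize import least_squares as ls
w=load('w2');P=lambda u,v:np.array([135+u/2.8-.3,175+v/2.8-.3])
p=np.array([.60886,.10988,.43566])
def rl(q,full=False):
    x,y,z,a=q;c=np.array([x,y]);u=np.array([np.cos(a),np.sin(a)]);n=np.array([-u[1],u[0]])
    r=[]
    C=np.array([proj(w,k) for k in circ(c,.036,z+.054)])
    r+=[C[:,0].min()-P(327,0)[0],C[:,0].max()-P(723,0)[0],C[:,1].min()-P(0,117)[1]]
    E=np.array([proj(w,np.r_[c+s*.048*u+j*n,z+.036]) for s in(1,-1) for j in(.007,-.007)])
    i=np.argsort(E[:,1])[:2];E=E[i][np.argsort(E[i][:,0])]
    r+=list((E-[P(488,50),P(562,50)]).ravel()); return np.array(r)
q0=[p[0],p[1],p[2]-.256,2.794]
print('r0',rl(q0).round(1));s=ls(rl,q0,x_scale=[.01,.01,.01,.1]);print(s.x-q0,s.fun.round(1))
m=lambda g,r,z,q:proj(w,np.r_[q[0]+r*np.cos(q[2]+np.radians(g)),q[1]+r*np.sin(q[2]+np.radians(g)),z])
def rf(q):
    r=[np.array(m(83,.055,.142,q))-P(33,287),np.array(m(37,.055,.137,q))-P(112,153)]
    C=np.array([proj(w,k) for k in circ(q[:2],.055,.137)]);C2=np.array([proj(w,k) for k in circ(q[:2],.055,.142)])
    return np.r_[r[0],r[1],C[:,1].min()-P(0,108)[1],C2[:,0].min()-P(32,0)[0]]
for k in range(2):
  pass
q0=[.612,.026,np.radians(-20)];print('f0',rf(q0).round(1));s=ls(rf,q0,x_scale=[.01,.01,.1]);print(s.x[:2],np.degrees(s.x[2]),s.fun.round(1))
o=telemetry.get_obs();print(o['tool_pos'])
"
```

```text
r0 [ 0.2  4.1  0.7  1.6 -4.8  2.6 -4.8]
[ 0.00187279 -0.00180547 -0.00675063  0.00016834] [ 0.6 -0.6  3.  -0.  -1.6  0.  -1.6]
f0 [146.   16.4  91.5 106.5  -2.7  -1.7]
[0.61470664 0.02629149] 158.77676913710638 [-0.1  0.8 -0.1 -1.4  0.7  0.2]
[0.6086838  0.11016592 0.4360795 ]
```

Call:
{"op": "apply_moves", "data": {"moves": [[[-0.3,-0.75,0,0.07,1],[-0.66,-1.55,0,0.07,1],[-0.66,-1.55,0.3,0.07,1],[-0.66,-1.55,0.5,0.07,1],[-0.66,-1.55,0.5,0.07,1],[-0.66,-1.55,0.5,0.07,1]]]}}

```text
time: 5.62
tool_pos: [0.6137, 0.0261, 0.4114]
ee_rot: [3.141, 0.0, 2.782]
wrist_force: [0.0, 0.3, -2.3]
width: 0.0139
finger_force: 30.0
```

```bash
python3 -c "
from ov import *
o=telemetry.get_obs();p=o['tool_pos'];print(o['time'],p,o['ee_rot'])
w=snap('side','s1');im=w['image'][:,:,::-1].copy();raw=im.copy()
flask(im,w,(.6135,.0262),-20.6);lid(im,w,p[:2],p[2]-.256,o['ee_rot'][2])
u,v=map(int,proj(w,(.6135,.0262,.17)));print(u,v)
cr=lambda a:cv2.convertScaleAbs(cv2.resize(a[v-75:v+75,u-50:u+50],(400,600),interpolation=cv2.INTER_CUBIC),alpha=1.5)
cv2.imwrite('pics/s1o.png',np.hstack([cr(raw),cr(im)]))
"
```

```text
5.625 [0.613734   0.02609104 0.41136006] [3.14120691e+00 1.16897809e-04 2.78193969e+00]
331 203
```

View pics/s1o.png

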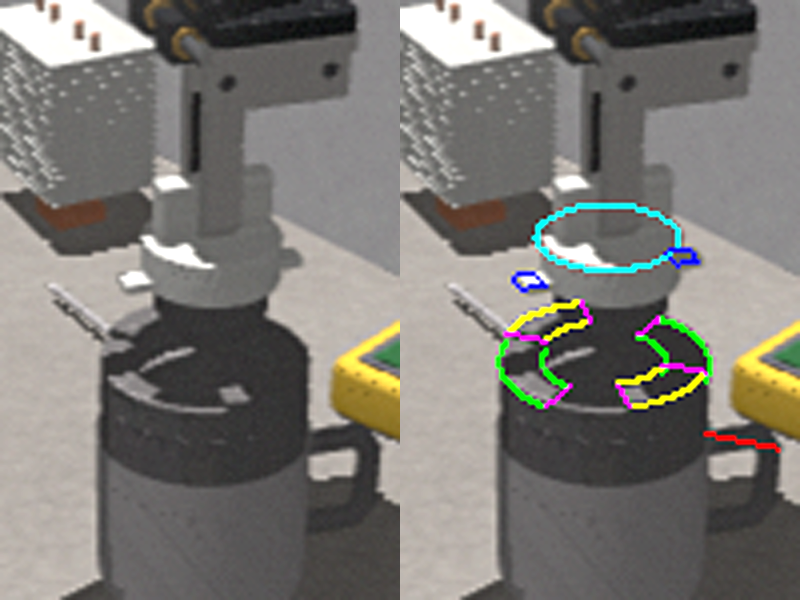

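The stopper hangs level in the gripper but sits about 2 mm towards the handle side. It spans x 142–282 in the crop, and the overlay puts it at 137–280. I'll correct that and lower gently.

Call:
{"op": "apply_moves", "data": {"moves": [[[0.04,0.025,0,0,1],[0.04,0.025,0.2,0,1],[0.04,0.025,0.4,0,1],[0.04,0.025,0.6,0,1],[0.04,0.025,0.75,0,1],[0.04,0.025,0.85,0,1],[0.04,0.025,0.85,0,1]]]}}

```text
time: 6.55
tool_pos: [0.6124, 0.0267, 0.3681]
ee_rot: [-3.141, -0.001, 2.78]
wrist_force: [0.5, -0.3, -1.6]
width: 0.0136
finger_force: 30.0
```

Call:
{"op": "apply_moves", "data": {"moves": [[[0,0,0.04,0,1],[0,0,0.08,0,1],[0,0,0.1,0,1],[0,0,0.12,0,1],[0,0,0.12,0,1]]]}}

```text
time: 7.18
tool_pos: [0.6124, 0.0268, 0.3631]
ee_rot: [3.141, 0.0, 2.78]
wrist_force: [-0.6, 0.4, 0.7]
width: 0.0139
finger_force: 30.0
```

Call:
{"op": "apply_moves", "data": {"moves": [[[0,0,0.02,-0.5,1],[0,0,0.02,-1.0,1],[0,0,0.02,-1.6,1],[0,0,0.02,-2.2,1],[0,0,0.02,-2.8,1],[0,0,0.02,-3.4,1],[0,0,0.02,-4.0,1],[0,0,0.02,-4.6,1],[0,0,0.02,-5.2,1],[0,0,0.02,-5.6,1]]]}}

```text
time: 8.43
tool_pos: [0.6124, 0.0268, 0.3616]
ee_rot: [3.142, 0.0, -2.523]
wrist_force: [-0.5, -0.1, -2.0]
width: 0.014
finger_force: 30.0
```

Call:
{"op": "apply_moves", "data": {"moves": [[[0,0,0,-0.3,1],[0,0,0.06,-0.3,1],[0,0,0.12,-0.3,1],[0,0,0.18,-0.3,1],[0,0,0.23,-0.3,1],[0,0,0.25,-0.3,1],[0,0,0.25,-0.3,1]]]}}

```text
time: 9.3
tool_pos: [0.6123, 0.0269, 0.3501]
ee_rot: [-3.141, 0.001, -2.473]
wrist_force: [-1.4, -0.1, 3.3]
width: 0.0141
finger_force: 30.0
```

Call:
{"op": "apply_moves", "data": {"moves": [[[0,0,-0.01,0.5,1],[0,0,0.0,1.1,1],[0,0,0.0,1.7,1],[0,0,0.01,2.3,1],[0,0,0.015,2.9,1],[0,0,0.02,3.5,1],[0,0,0.03,4.1,1],[0,0,0.035,4.7,1],[0,0,0.04,5.3,1],[0,0,0.045,5.6,1]]]}}

```text
time: 10.55
tool_pos: [0.6126, 0.0271, 0.35]
ee_rot: [3.14, 0.004, 2.833]
wrist_force: [-1.7, 0.7, 7.7]
width: 0.0149
finger_force: 32.6
```

```bash
python3 -c "
from h import *
o=telemetry.get_obs();print(o['wrist_torque'],o['wrist_force'],o['tool_pos'],np.degrees(o['ee_rot'][2]))"
```

```text
[0.04008303 0.53537326 0.73742501] [-1.72442921  0.7161931   7.70638363] [0.61260495 0.02707517 0.35001358] 162.3107626420755
```

Torque has risen, the tool hasn't sunk and the fingers have widened, so the stopper may be stuck. I'll look.

```bash
python3 -c "
from ov import *
o=telemetry.get_obs();p=o['tool_pos']
ims=[]
w=snap('side','s2');raw=w['image'][:,:,::-1].copy();im=raw.copy();lid(im,w,p[:2],p[2]-.257,o['ee_rot'][2])
u,v=map(int,proj(w,(.6135,.0262,.15)))
cr=lambda a:cv2.convertScaleAbs(cv2.resize(a[v-50:v+50,u-45:u+45],(400,444),interpolation=cv2.INTER_CUBIC),alpha=1.6)
w=snap('wrist','w3');a=w['image'][:,:,::-1][150:372,220:420];a=cv2.resize(a,(400,444),interpolation=cv2.INTER_CUBIC)
cv2.imwrite('pics/s2o.png',np.hstack([cr(raw),a]))
"
```

```text
(no output)
```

View pics/s2o.png

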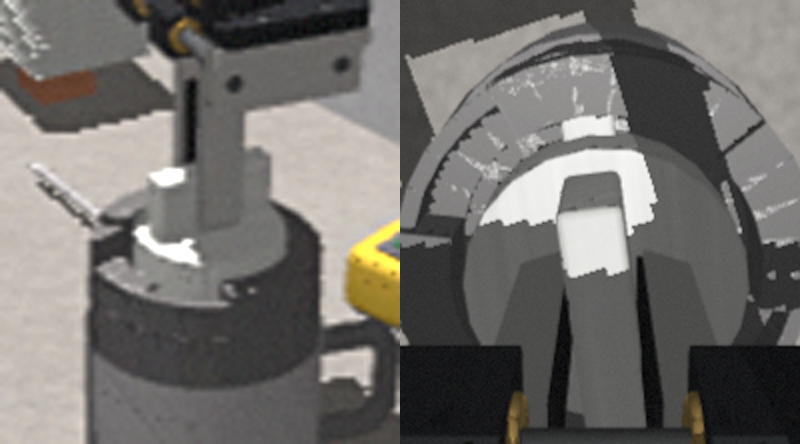

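The ear is under the lip, but the bar lags the gripper by about 5° (it leans left at (590,240)), and I'm pressing with about 10 N. I'll take off the push.

Call:
{"op": "apply_moves", "data": {"moves": [[[0,0,-0.04,0,1],[0,0,-0.05,0,1],[0,0,-0.05,0,1]]]}}

```text
time: 11.02
tool_pos: [0.6129, 0.027, 0.3501]
ee_rot: [3.14, 0.002, 2.833]
wrist_force: [3.0, 1.3, 3.5]
width: 0.0156
finger_force: 32.4
```

```bash
python3 -c "
from h import *
o=telemetry.get_obs();print(o['wrist_torque'],o['wrist_force'],o['tool_pos'],np.degrees(o['ee_rot'][2]),o['width'])"
```

```text
[ 0.22322846 -0.39883673  0.72905797] [3.01917979 1.33890065 3.50788594] [0.61286803 0.0269664  0.35007466] 162.32807346013107 0.015630102402349053
```

Call:
{"op": "apply_moves", "data": {"moves": [[[0,0,0,0,0.6],[0,0,0,0,0.6],[0,0,0,0,0.6],[0,0,0,0,0.6]]]}}

```text
time: 11.52
tool_pos: [0.6123, 0.0266, 0.349]
ee_rot: [-3.141, -0.001, 2.832]
wrist_force: [-0.2, -0.4, 0.1]
width: 0.0376
finger_force: 0.0
```

```bash
python3 -c "
from ov import *
o=telemetry.get_obs();p=o['tool_pos'];print(o['width'],o['wrist_force'],p,np.degrees(o['ee_rot'][2]))
w=snap('side','s3');raw=w['image'][:,:,::-1].copy()
u,v=map(int,proj(w,(.6135,.0262,.15)))
cr=lambda a:cv2.convertScaleAbs(cv2.resize(a[v-50:v+50,u-45:u+45],(400,444),interpolation=cv2.INTER_CUBIC),alpha=1.6)
w=snap('wrist','w4');a=w['image'][:,:,::-1][150:372,220:420];a=cv2.resize(a,(400,444),interpolation=cv2.INTER_CUBIC)
cv2.imwrite('pics/s3o.png',np.hstack([cr(raw),a]))
"
```

```text
0.03757258318218077 [-0.16493743 -0.35642191  0.12505018] [0.61232099 0.02662709 0.34901418] 162.26227369022212
```

View pics/s3o.png

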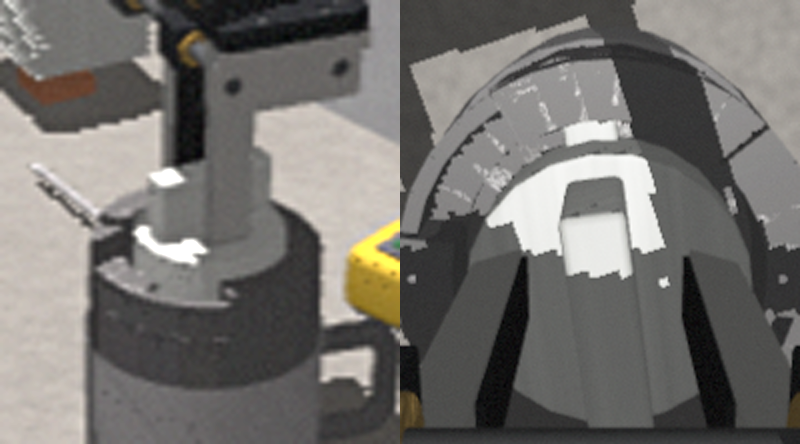

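```bash
python3 -c "
from ov import *
w=load('w4');P=lambda u,v:(220+(u-400)/2-.25,150+v/2-.25)
print('cam',-w['R'].T@w['t'])
for U in(.088,.090,.092,.094):
    a=ray(w,*P(595,214),U+.086);b=ray(w,*P(621,420),U+.086);e=ray(w,*P(596,179),U+.054)
    d=(b-a)[:2];d/=np.hypot(*d);print(U,a[:2].round(4),e[:2].round(4),'yaw',np.degrees(np.arctan2(-d[1],-d[0])).round(1),'axis',(a[:2]+.03*d).round(4),(e[:2]+.03*d).round(4))
# flask lip: outer corner of 37deg slot edge etc
"
```

```text
cam [0.54660222 0.04637292 0.32950287]
0.088 [0.5885 0.0309] [0.5886 0.0307] yaw 169.0 axis [0.6179 0.0251] [0.6181 0.0249]
0.09 [0.5879 0.0311] [0.5882 0.0308] yaw 169.0 axis [0.6174 0.0253] [0.6176 0.0251]
0.092 [0.5874 0.0313] [0.5877 0.031 ] yaw 169.0 axis [0.6169 0.0255] [0.6172 0.0253]
0.094 [0.5869 0.0315] [0.5873 0.0312] yaw 169.0 axis [0.6163 0.0257] [0.6167 0.0254]
```

The stopper now sits about 2 mm off the flask's axis towards the handle, so the plug rubs on the wall. I'll grip it again on its own axis and along its bar.

Call:
{"op": "apply_moves", "data": {"moves": [[[-0.06,0,0,-0.67,0.6],[-0.06,0,0,-0.67,0.6],[-0.06,0,0,-0.67,0.6],[-0.06,0,0,-0.67,1],[-0.06,0,0,-0.67,1],[-0.06,0,0,-0.67,1],[-0.06,0,0,-0.67,1],[-0.06,0,0,-0.67,1]]]}}

```text
time: 12.62
tool_pos: [0.6153, 0.0264, 0.3495]
ee_rot: [3.14, 0.0, 2.95]
wrist_force: [0.1, 2.5, -0.7]
width: 0.0141
finger_force: 30.0
```

```bash
python3 -c "
from h import *
o=telemetry.get_obs();print(o['wrist_torque'],o['wrist_force'],o['tool_pos'],np.degrees(o['ee_rot']),o['width'],o['finger_force'])"
```

```text
[ 0.56542642 -0.08640064  0.26522937] [ 0.08609759  2.52208891 -0.67416285] [0.6153133  0.02635555 0.34949104] [1.79928277e+02 1.04118677e-02 1.69030118e+02] 0.014105516537964507 29.985798597335815
```

Call:
{"op": "apply_moves", "data": {"moves": [[[0.04,0.01,0,0,1],[0.04,0.01,0,0,1],[0.04,0.01,0.01,0.3,1],[0.04,0.01,0.01,0.3,1]]]}}

```text
time: 13.12
tool_pos: [0.6143, 0.0268, 0.3495]
ee_rot: [3.141, 0.005, 2.898]
wrist_force: [5.1, 1.3, -1.4]
width: 0.0146
finger_force: 30.9
```

```bash
python3 -c "
from h import *
o=telemetry.get_obs();print(o['wrist_torque'],o['wrist_force'],o['tool_pos'],np.degrees(o['ee_rot']),o['width'],o['finger_force'])"
```

```text
[ 0.32636617 -0.81661285  0.60719403] [ 5.08463005  1.27764834 -1.42432272] [0.61428902 0.0267521  0.34950802] [179.94870914   0.26703032 166.03727796] 0.014589670019912144 30.885809425235493
```

It still resists: torque is 0.6 N m at 166°. I'll let go, back off and look straight down at it.

Call:
{"op": "apply_moves", "data": {"moves": [[[0,0,0,0,0.5],[0,0,0,0,0.4],[0,0,0,0,0.4],[0,0,-0.8,0,0.4],[0,0,-1.6,0,0.4],[-0.8,0,-2.4,0,0.4],[-1.3,0,-2.4,0,0.4],[-1.3,0,-2.4,0,0.4],[-1.3,0,-2.4,0,0.4]]]}}

```text
time: 14.25
tool_pos: [0.6761, 0.011, 0.4679]
ee_rot: [-3.141, -0.002, 2.897]
wrist_force: [0.7, 0.5, -0.2]
width: 0.0561
finger_force: 0.0
```

```bash
python3 -c "
from ov import *
o=telemetry.get_obs();p=o['tool_pos'];print(o['time'],p,o['ee_rot'])
w=snap('wrist','w5');raw=w['image'][:,:,::-1].copy()
print('cam',-w['R'].T@w['t']);u,v=map(int,proj(w,(.6135,.0262,.14)));print(u,v)
u0,v0=max(u-110,0),max(v-80,0);print(u0,v0)
im=raw.copy();flask(im,w,(.6147,.0263),-21.2)
C=lambda a:cv2.convertScaleAbs(cv2.resize(a[v0:v0+200,u0:u0+220],(660,600),interpolation=cv2.INTER_CUBIC),alpha=1.4,beta=10)
cv2.imwrite('pics/w5c.png',C(raw));cv2.imwrite('pics/w5o.png',C(im))
"
```

```text
14.25 [0.67607667 0.01104314 0.46794232] [-3.14123128e+00 -2.44946148e-03  2.89691767e+00]
cam [0.60905199 0.02640683 0.44841249]
323 152
213 72
```

View pics/w5c.png

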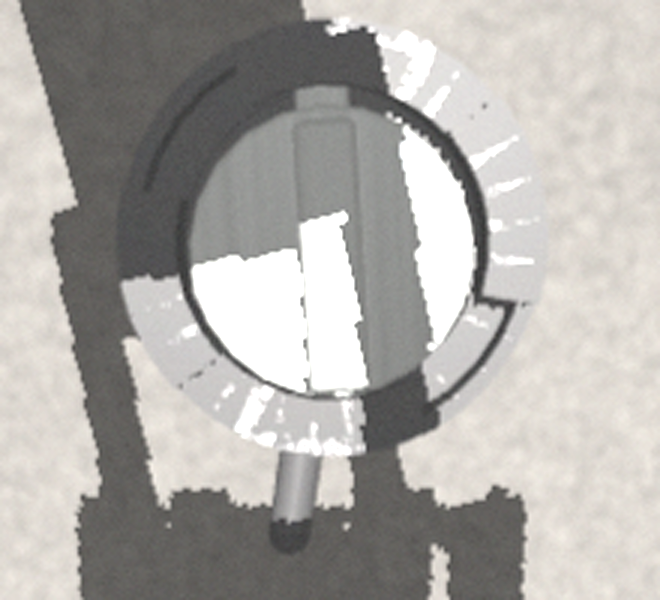

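The view is clear. The collar's centre is at (332,237) in the crop, the hub's is about 10 px (2.5 mm) below it towards the handle, and the bar lags the handle by about 11°. It looks not quite seated, with its ears wedged under the lip. The plan is to turn back to the slot, let go so it settles level, regrip on centre and tighten.

```bash
python3 -c "
from ov import *
w=load('w5');P=lambda u,v:(213+u/3-.33,72+v/3-.33)
r=lambda u,v,z:ray(w,*P(u,v),z)[:2]
print('collar c',(r(117,237,.139)+r(548,237,.139))/2,(r(332,20,.137)+r(332,455,.137))/2,'w',np.hypot(*(r(117,237,.139)-r(548,237,.139))),np.hypot(*(r(332,20,.137)-r(332,455,.137))))
h=r(290,540,.06);c=r(332.5,237.5,.138);d=h-c;print('handle',np.degrees(np.arctan2(d[1],d[0])),np.hypot(*d))
for U in(.09,.093):
    a=r(325,122,U+.086);b=r(338,390,U+.086);e=b-a;print(U,'bar',(a+b)/2,np.degrees(np.arctan2(e[1],e[0])),np.hypot(*e),'hub',(r(188,251,U+.054)+r(474,251,U+.054))/2,np.hypot(*(r(188,251,U+.054)-r(474,251,U+.054))),(r(331,108,U+.054)+r(331,394,U+.054))/2,np.hypot(*(r(331,108,U+.054)-r(331,394,U+.054))))
"
```

```text
collar c [0.61233571 0.02659323] [0.61475943 0.02586414] w 0.11079560842108427 0.10975557634664224
handle -21.980543296393115 0.10293883532758591
0.09 bar [0.61674946 0.02518285] -11.135299518030559 0.059596015744030416 hub [0.61554391 0.02538754] 0.07253555547835527 [0.61652753 0.02514293] 0.07084508903304022
0.093 bar [0.61666469 0.02519633] -11.135299518030578 0.058939702047272315 hub [0.61547993 0.02539759] 0.07182071402208626 [0.61645386 0.02515538] 0.07014690720648774
```

Call:
{"op": "apply_moves", "data": {"moves": [[[0.8,0,0,-0.29,0.4],[1.26,0,0.4,-0.29,0.5],[1.26,0,1.2,-0.29,0.6],[1.26,0,2.0,-0.29,0.6],[1.26,0,2.38,-0.29,0.6],[1.26,0,2.38,-0.29,0.6],[1.26,0,2.38,-0.29,1],[1.26,0,2.38,-0.29,1],[1.26,0,2.38,-0.29,1],[1.26,0,2.38,-0.29,1]]]}}

```text
time: 15.55
tool_pos: [0.6155, 0.0265, 0.3506]
ee_rot: [3.141, 0.001, 2.948]
wrist_force: [-0.2, 0.6, 1.3]
width: 0.0139
finger_force: 30.0
```

Call:
{"op": "apply_moves", "data": {"moves": [[[0,0,0,-0.5,1],[0.01,0,-0.01,-1.1,1],[0.02,0,-0.01,-1.7,1],[0.03,0,-0.02,-2.3,1],[0.04,0,-0.02,-2.9,1],[0.04,0,-0.03,-3.5,1],[0.04,0,-0.03,-4.1,1],[0.04,0,-0.04,-4.6,1],[0.04,0,-0.05,-5.0,1],[0.04,0,-0.05,-5.0,1]]]}}

```text
time: 16.8
tool_pos: [0.6133, 0.0265, 0.3517]
ee_rot: [3.141, -0.001, -2.464]
wrist_force: [-0.6, 0.5, -1.7]
width: 0.0136
finger_force: 30.0
```

```bash
python3 -c "
from h import *
o=telemetry.get_obs();print(o['wrist_torque'],o['wrist_force'],o['tool_pos'],np.degrees(o['ee_rot']),o['width'],o['finger_force'])"
```

```text
[ 0.0678007   0.05907111 -0.0695776 ] [-0.5827476   0.54806601 -1.71354624] [0.61332126 0.02646723 0.35165554] [ 1.79954758e+02 -6.98200501e-02 -1.41183788e+02] 0.013559913844105022 29.980550408363342
```

It turned back freely and now hangs in the slot. I'll let go to settle it, then regrip.

Call:
{"op": "apply_moves", "data": {"moves": [[[0,0,0,0,0.6],[0,0,0,0,0.6],[0,0,0,0,0.6],[0,0,0.04,0,0.6],[0,0,0.04,0,1],[0,0,0.04,0,1],[0,0,0.04,0,1],[0,0,0.04,0,1]]]}}

```text
time: 17.8
tool_pos: [0.6134, 0.0266, 0.3504]
ee_rot: [3.142, 0.0, -2.463]
wrist_force: [-0.2, 0.1, 0.2]
width: 0.0141
finger_force: 30.0
```

```bash
python3 -c "
from ov import *
o=telemetry.get_obs();print(o['wrist_torque'],o['wrist_force'],o['tool_pos'],np.degrees(o['ee_rot']),o['width'],o['finger_force'])"
```

```text
[0.09881285 0.01251075 0.04468355] [-0.15389594  0.10046446  0.15702367] [0.61337496 0.02664318 0.35041789] [ 1.79996651e+02  2.13464170e-03 -1.41111264e+02] 0.014122823865817315 29.999491274356842
```

Call:
{"op": "apply_moves", "data": {"moves": [[[0,0,0,0.5,1],[0,0,0.01,1.0,1],[0,0,0.015,1.5,1],[0,0,0.02,2.0,1],[0,0,0.025,2.5,1],[0,0,0.03,3.0,1],[0,0,0.03,3.0,1]]]}}

```text
time: 18.68
tool_pos: [0.6134, 0.0264, 0.3504]
ee_rot: [-3.141, 0.002, -2.986]
wrist_force: [-1.3, -0.4, 4.9]
width: 0.0136
finger_force: 30.0
```

```bash
python3 -c "
from ov import *
o=telemetry.get_obs();print(o['wrist_torque'],o['wrist_force'],o['tool_pos'],np.degrees(o['ee_rot']),o['width'],o['finger_force'])"
```

```text
[-0.15911104  0.24761571  0.02342677] [-1.28081783 -0.44320716  4.85061962] [0.61344156 0.02640075 0.35039578] [-1.79946751e+02  1.10875911e-01 -1.71072702e+02] 0.013599362834593167 30.001527070999146
```

Call:
{"op": "apply_moves", "data": {"moves": [[[0,0,-0.03,0,0.6],[0,0,-0.03,0,0.6],[0,0,-0.03,0,0.6],[0,0,0.04,0,0.6],[0,0,0.09,0,0.6],[0,0,0.09,0,0.6]]]}}

```text
time: 19.42
tool_pos: [0.6132, 0.0267, 0.3475]
ee_rot: [-3.141, 0.003, -2.986]
wrist_force: [-3.6, -0.5, 9.5]
width: 0.0377
finger_force: 4.7
```

```bash
python3 -c "
from ov import *
o=telemetry.get_obs();print(o['wrist_torque'],o['wrist_force'],o['tool_pos'],np.degrees(o['ee_rot']),o['width'],o['finger_force'])"
```

```text
[ 0.10930046  0.59364027 -0.00731219] [-3.63110775 -0.45884887  9.47050449] [0.6131701  0.02672112 0.34750407] [-1.79976387e+02  1.64219876e-01 -1.71094411e+02] 0.03770545391693469 4.733034832170233
```

Call:
{"op": "apply_moves", "data": {"moves": [[[0,0,-0.08,0,0.6],[0,0,-0.08,0,0.6],[0,0,-0.08,0,1],[0,0,-0.08,0,1],[0,0,-0.08,0,1],[0,0,-0.08,0,1],[0,0,-0.08,0.5,1],[0,0,-0.075,1.0,1],[0,0,-0.07,1.5,1],[0,0,-0.07,1.5,1]]]}}

```text
time: 20.68
tool_pos: [0.6133, 0.0267, 0.3479]
ee_rot: [3.141, -0.0, 3.036]
wrist_force: [-0.3, 0.3, 1.0]
width: 0.0135
finger_force: 30.0
```

```bash
python3 -c "
from ov import *
print(robot.tcp_to_tips)
o=telemetry.get_obs();print(o['wrist_torque'],o['wrist_force'],o['tool_pos'],np.degrees(o['ee_rot']),o['width'],o['finger_force'])"
```

```text
0.1992
[ 0.16398315  0.08427798 -0.01309642] [-0.31888616  0.33815426  1.03644543] [0.61330148 0.02674408 0.34788091] [ 1.79977072e+02 -1.99527908e-02  1.73949719e+02] 0.013465813641026543 29.994647204875946
```

It is sinking now with no torque. I'll carry on.

Call:
{"op": "apply_moves", "data": {"moves": [[[0,0,0.005,0.4,1],[0,0,0.01,0.8,1],[0,0,0.015,1.2,1],[0,0,0.02,1.4,1],[0,0,0.02,1.5,1],[0,0,0.02,1.5,1]]]}}

```text
time: 21.42
tool_pos: [0.6134, 0.0269, 0.3479]
ee_rot: [3.141, 0.001, 2.774]
wrist_force: [-2.8, 1.1, 5.8]
width: 0.0162
finger_force: 33.4
```

```bash
python3 -c "
from ov import *
o=telemetry.get_obs();print(o['wrist_torque'],o['wrist_force'],o['tool_pos'],np.degrees(o['ee_rot']),o['width'],o['finger_force'])"
```

```text
[0.30471944 0.39272163 0.84546658] [-2.81008206  1.07006606  5.79093637] [0.6134026  0.0269098  0.34790762] [1.79938239e+02 6.50035413e-02 1.58960084e+02] 0.016188320229417748 33.430382777005434
```

Call:
{"op": "apply_moves", "data": {"moves": [[[0,0,0,-0.4,0.8],[0,0,-0.02,-0.8,0.6],[0,0,-0.02,-0.8,0.6],[0,0,-0.02,-0.8,0.6],[0,0,0.03,-0.8,0.6],[0,0,0.06,-0.8,0.6],[0,0,0.06,-0.8,0.6]]]}}

```text
time: 22.3
tool_pos: [0.6131, 0.0264, 0.3474]
ee_rot: [-3.141, 0.003, 2.911]
wrist_force: [-4.0, -0.3, 11.1]
width: 0.0376
finger_force: 5.6
```

```bash
python3 -c "
from ov import *
o=telemetry.get_obs();print(o['wrist_torque'],o['wrist_force'],o['tool_pos'],np.degrees(o['ee_rot']),o['width'],o['finger_force'])
w=snap('wrist','w6')
# bar edges in wrist: find near-end lit face edges on rows
g=cv2.cvtColor(w['image'],cv2.COLOR_RGB2GRAY)
for v in range(230,345,12): print(v,' '.join('%3d'%k for k in g[v,284:366:2]))
"
```

```text
[-0.20491733  0.86754255  0.00133621] [-3.99538252 -0.2998204  11.08824468] [0.61305558 0.02635557 0.3474331 ] [-1.79986939e+02  1.64873065e-01  1.66816379e+02] 0.03763310074399556 5.645213748794049
230 131 193 239 243 242 241 242 243 241 243 246 245 243 242 241 241 242 243 243 239 240 233 234 233 235 240 243 245 244 243 244 240 222  99  98 100  98  99 101 102  93
242 238 237 240 241 241 240 240 242 241 242 228  97 105 112 112 111 112 110 111 111 111 113 115 118 116 115 108 239 244 242 242 240 238 240  98 100  99  96 102 100 101
254 239 235 238 239 240 238 238 239 240 238 131 207 227 229 230 234 232 233 233 233 234 233 233 234 234 234 219 173 243 240 240 238 236 164  98 100 100  98  99 102 102
266 238 235 235 237 237 237 236 236 237 237 224 198 224 232 233 235 233 233 233 233 233 234 235 235 233 233 221 186 242 239 238 237 234 234 218 101 100  98 101 101 100
278  94 102  97  98 100 102  98  99  99 101 101 164 215 231 232 234 235 233 232 233 234 233 233 233 233 234 224 196  98 101 101 100  97  97  97  99  98  98  92  46  55
290  73  98  98  99  99 100 100 100  99 102 100  97  96  95  98  96  99  97  99  98 100  98  97  96  98  98  97  95  92 103  98  99  96  98  97  99  98  95  89  12  20
302  64 100  99  99 100 100 101 101 100  99  98  98  96  95  98  96  97 101  99  96  97  95  96  98  95  99  97  95  92 102  99  99  97  96  96  96  98  98  84  16  14
314 103 101 100  96 100  98  97  99  95  99  98 101  94  93  96  98  98 100  96  99  96  98  97  98 101  97  97  95  93 102  98 100  94  95  95  98  98  98  95  34  11
326  99 101  99  98  97 100  98  99  98 100 101  97  93  94  96  97  97 101  97  96  99  96  95  96  98  97  98  99  94  99 100  99  97  95  96  96 100  96  97  99  82
338 100 100  99  98 100  99  99  97 100  97  98  98  97  94  94  96  98  98  99  97  97  97  97  95  97  96  97  97  98  98 102  97  97  93  96  99  98  97  97  99  96
```

The hub sits at the same height (about 94 mm) at every angle, even when pressed. Its off-centre rim must be resting on the thread's inner edge, so it needs centring. I'll go back to the slot, lift a little and find the hole's centre by touch.

Call:
{"op": "apply_moves", "data": {"moves": [[[0,0,-0.09,-0.25,0.6],[0,0,-0.09,-0.25,1],[0,0,-0.09,-0.25,1],[0,0,-0.09,-0.25,1],[0,0,-0.09,-0.25,1],[0,0,-0.09,-0.9,1],[0,0,-0.1,-1.7,1],[0,0,-0.1,-2.5,1],[0,0,-0.1,-3.3,1],[0,0,-0.1,-4.1,1]]]}}

```text
time: 23.6
tool_pos: [0.6133, 0.0265, 0.3481]
ee_rot: [3.141, -0.001, -2.651]
wrist_force: [0.0, -0.7, -1.8]
width: 0.0141
finger_force: 30.0
```

Call:
{"op": "apply_moves", "data": {"moves": [[[0,0,0,-0.6,1],[0,0,0,-1.1,1],[0,0,-0.04,-1.1,1],[0,0,-0.1,-1.1,1],[0,0,-0.1,-1.1,1]]]}}

```text
time: 24.22
tool_pos: [0.6135, 0.0266, 0.3544]
ee_rot: [-3.141, 0.001, -2.464]
wrist_force: [-0.2, 0.7, -2.9]
width: 0.0141
finger_force: 30.0
```

Call:
{"op": "apply_moves", "data": {"moves": [[[0.04,0,0,0,1],[0.07,0,0,0,1],[0.07,0,0,0,1]]]}}

```text
time: 24.6
tool_pos: [0.6113, 0.0252, 0.3544]
ee_rot: [-3.141, 0.005, -2.462]
wrist_force: [4.5, 2.5, -2.5]
width: 0.014
finger_force: 30.0
```

Call:
{"op": "apply_moves", "data": {"moves": [[[-0.07,0,0,0,1],[-0.14,0,0,0,1],[-0.14,0,0,0,1]]]}}

```text
time: 24.98
tool_pos: [0.6161, 0.0287, 0.3536]
ee_rot: [3.141, -0.001, -2.463]
wrist_force: [0.2, -0.2, -1.4]
width: 0.014
finger_force: 30.0
```

Call:
{"op": "apply_moves", "data": {"moves": [[[0.07,0.04,0,0,1],[0.07,0.07,0,0,1],[0.07,0.07,0,0,1]]]}}

```text
time: 25.35
tool_pos: [0.6112, 0.029, 0.3542]
ee_rot: [-3.14, 0.0, -2.463]
wrist_force: [1.9, -1.3, -2.4]
width: 0.0136
finger_force: 30.0
```

Call:
{"op": "apply_moves", "data": {"moves": [[[0,-0.07,0,0,1],[0,-0.14,0,0,1],[0,-0.14,0,0,1]]]}}

```text
time: 25.72
tool_pos: [0.6153, 0.0246, 0.3538]
ee_rot: [3.138, -0.0, -2.462]
wrist_force: [-2.6, 3.3, 0.0]
width: 0.0137
finger_force: 30.0
```

Call:
{"op": "apply_moves", "data": {"moves": [[[-0.01,0.075,0,0,1],[-0.01,0.075,0.04,0,1],[-0.01,0.075,0.08,0,1],[-0.01,0.075,0.12,0,1],[-0.01,0.075,0.15,0,1],[-0.01,0.075,0.15,0,1]]]}}

```text
time: 26.48
tool_pos: [0.6136, 0.027, 0.3477]
ee_rot: [-3.141, 0.001, -2.463]
wrist_force: [-2.3, 0.5, 4.1]
width: 0.014
finger_force: 30.0
```

```bash
python3 -c "
from ov import *
o=telemetry.get_obs();print(o['time'],o['wrist_torque'],o['wrist_force'],o['tool_pos'],np.degrees(o['ee_rot']),o['width'],o['finger_force'])"
```

```text
26.475 [ 0.04333664  0.4412451  -0.01385376] [-2.31982057  0.51040424  4.12424403] [0.6135691  0.02704141 0.34768898] [-1.79937544e+02  5.32139077e-02 -1.41119458e+02] 0.013998664565478212 30.000863671302795
```

With the stopper held rigidly, the grip keeps it from sinking and levelling. Instead I'll open to a loose 16 mm gap and use the pads as a wrench, so the stopper can sink freely.

Call:
{"op": "apply_moves", "data": {"moves": [[[0,0,-0.03,0,0.83],[0,0,-0.05,0,0.83],[0,0,-0.05,0,0.83],[0,0,-0.05,0.6,0.83],[0,0,-0.05,1.2,0.83],[0,0,-0.05,1.8,0.83],[0,0,-0.05,2.4,0.83],[0,0,-0.05,3.0,0.83],[0,0,-0.05,3.6,0.83],[0,0,-0.05,3.6,0.83]]]}}

```text
time: 27.72
tool_pos: [0.6136, 0.0271, 0.3486]
ee_rot: [3.141, -0.0, -3.09]
wrist_force: [0.2, 0.0, -0.4]
width: 0.0159
finger_force: 0.0
```

```bash
python3 -c "
from ov import *
o=telemetry.get_obs();print(o['time'],o['wrist_torque'],o['wrist_force'],o['tool_pos'],np.degrees(o['ee_rot']),o['width'],o['finger_force'])"
```

```text
27.725 [ 0.07328568 -0.00815394  0.01503187] [ 0.20465295  0.04977871 -0.39829813] [0.61363584 0.02714352 0.34864067] [ 1.79992684e+02 -1.42941438e-02 -1.77041249e+02] 0.01592517867462945 0.0
```

Call:
{"op": "apply_moves", "data": {"moves": [[[0,0,0,0.5,0.83],[0,0,0,1.0,0.83],[0,0,0,1.5,0.83],[0,0,0,2.0,0.83],[0,0,0,2.4,0.83],[0,0,0,2.4,0.83]]]}}

```text
time: 28.48
tool_pos: [0.6137, 0.0273, 0.3487]
ee_rot: [3.142, -0.0, 2.776]
wrist_force: [0.0, 0.4, -0.8]
width: 0.0166
finger_force: 19.2
```

```bash
python3 -c "
from ov import *
o=telemetry.get_obs();print(o['time'],o['wrist_torque'],o['wrist_force'],o['tool_pos'],np.degrees(o['ee_rot']),o['width'],o['finger_force'])
w=snap('wrist','w7')
g=cv2.cvtColor(w['image'],cv2.COLOR_RGB2GRAY)
for v in range(224,285,6): print(v,' '.join('%3d'%k for k in g[v,290:352:2]))"
```

```text
28.475 [-0.04230561 -0.0326695   0.46814302] [ 0.01869715  0.40992761 -0.82595547] [0.61366479 0.02725176 0.34871335] [ 1.79997167e+02 -2.79092131e-03  1.59080860e+02] 0.01657394909154734 19.213200928643346
224 111 113 127 174 211 237 242 242 243 241 239 240 241 240 239 239 241 244 246 244 244 243 241 168 100  99 101 101  96  91  95
230 241 244 244 241 240 241 239 241 242 241 238 239 240 238 225 213 216 236 244 244 243 243 241 239 221  99  98  97  98 100 101
236 240 243 243 240 117 105 108 106 107 106 110 110 110 109 107 110 107 102 195 244 242 242 242 240 238 220  99 100  97  99 100
242 239 239 243 119 108 109 110 111 112 107 109 113 112 116 114 113 111 106  96 242 244 242 242 239 237 238 228  98  99  97  98
248 240 238 168 109 113 114 116 103 112 123 128 138 155 168 182 192 185 158  91 165 244 243 241 240 237 236 237 237  96  97  97
254 237 221 201 217 219 220 224 226 227 230 231 233 233 232 233 233 230 213 147  87 235 243 240 240 238 235 236 236 237 100  97
260 236 225 195 219 228 230 230 232 231 231 231 233 232 232 234 232 234 223 197 102 131 241 241 238 238 235 234 234 235 236  96
266  97  98 122 204 225 228 231 232 232 232 233 231 232 232 231 232 232 233 216 171  90 199 241 238 228 100  96  97  98  97  98
272  99  97  99 157 212 229 229 232 232 231 231 232 232 234 232 232 232 234 225 203 119 112 238 231 100 100  97  97  96  98  97
278  85  75  76  83 198 222 229 231 232 232 232 231 232 232 232 233 233 232 232 218 185  85  91 104  99  43  56  76  76  76  76
284  78  77  77  79  86 204 226 229 231 232 231 232 231 232 231 232 232 232 233 228 208 135  84 100  96  14  19  73  78  76  76
```

```bash
python3 -c "
from ov import *
w=load('w7')
for U in(.090,.094):
  L=[ray(w,294,258,U+.086),ray(w,299,284,U+.086)];R=[ray(w,326,254,U+.086),ray(w,332,284,U+.086)]
  for a,b in(L,R): d=(b-a)[:2];print('yaw',np.degrees(np.arctan2(-d[1],-d[0])).round(1),end=' ')
  m=ray(w,310.5,250.5,U+.086)[:2]; t=np.radians(168.5);d=-np.array([np.cos(t),np.sin(t)]);print(U,m,'axis',m+.03*d)
w=load('w7');g=cv2.cvtColor(w['image'],cv2.COLOR_RGB2GRAY)
# ascii of ear/lip zone near top
for v in range(186,226,3): print(v,' '.join('%3d'%k for k in g[v,256:384:4]))
"
```

```text
yaw 168.6 yaw 170.1 0.09 [0.58616379 0.03149576] axis [0.61556153 0.02551472]
yaw 168.6 yaw 170.1 0.094 [0.58519778 0.03199626] axis [0.61459552 0.02601522]
186 163 161 132 145  75  87 170 199 163 148 159 155 148 165 181 193 181 138  52  54  56  53  51  55  52  54  51  56  53 100 139 134
189 163 151 143  54 128 188 179 183 147 170 167 147 149 149 148 149 221  54  54  54  52  54  53  55  55  53  51  55  80 129  73 144
192 163 133  71 127 169 187 167 178 145 147 148 145 147 148 147 147 182  53  56  55  54  52  53  54  54  55  54  52  55 143 142  72
195 114 105 157 145 144 149 180 145 146 145 145 148 149 147 146 145 158 129  53  55  52  53  52  54  55  54  53  53  52 144 143 142
198 132 167 163 144 163 152 153 143 145 144 144 148 144 145 147 148 146 146  56  53  53  51  54  56  53  54  52  54  53  93 142 145
201 143 172 143 174 143 145 143 143 144 145 146 142 165 145 143 145 156 144  54  56  50  55  56  53  54  54  54  54  51  54 141 143
204 140 139 185 143 141 143 143 143 142 143 144 148 213 144 144 144 205 144  52  53  54  55  54  53  52  51  53  54  55 118 142 141
207 141 113 133 139
[... 204 characters left out ...]
  52  53  54  51  53  53  53  90 142 140
213  98 140 141 141 142 139 140 141 146 123 153 236 240 225 214 213 177 110 109  86  72  57  54  55  53  52  50  51  54  49 140 139
216  76 136 140 139 140 138 139 136 102 141 149 215 109 112 109 113 111 112 111 104  85  85  84  69  51  52  53  53  48  54 137 139
219 137 138 138 139 143 137 131 156 138 107 108 112 113 121  98  99 124 138 160 121  89  89  85  86  85  52  53  52  50  52 139 133
222 136 140 161 138 136 162 166 128 105 109 112 123 215 242 243 242 241 246 245 246 102  95  88  88  86  88  54  54  53  49  79  57
225 135 137 160 181 141 206 196 107 113 143 228 242 242 241 240 241 238 244 244 242 222 100 102 100  91  86  87  65  52  54  44 138
```

Call:
{"op": "apply_moves", "data": {"moves": [[[0,0,0,-0.5,0.7],[0,0,0,-1.0,0.7],[0,0,0.04,-1.0,0.7],[0,0,0.1,-1.0,0.7],[0,0,0.12,-1.0,0.7],[0,0,0.12,-1.0,0.7]]]}}

```text
time: 29.28
tool_pos: [0.6132, 0.0272, 0.3474]
ee_rot: [3.141, 0.003, 2.947]
wrist_force: [-5.5, -0.8, 13.2]
width: 0.028
finger_force: 6.4
```

```bash
python3 -c "
from ov import *
o=telemetry.get_obs();print(o['time'],o['wrist_torque'],o['wrist_force'],o['tool_pos'],np.degrees(o['ee_rot']),o['width'],o['finger_force'])"
```

```text
29.275 [0.0652483  0.94977457 0.06569396] [-5.5053498  -0.83293123 13.18698694] [0.61317153 0.02715588 0.34740601] [179.97739145   0.20030226 168.83757685] 0.02803952986300809 6.437545430380851
```

```bash
python3 -c "
from ov import *
def prof(f,c,U,yaw,L):
    w=load(f);g=cv2.cvtColor(w['image'],cv2.COLOR_RGB2GRAY).astype(np.float32);t=np.radians(yaw);u=np.array([np.cos(t),np.sin(t)]);n=np.array([-u[1],u[0]])
    for nm,q in(('-xend',c+.026*u),('+xend',c-.026*u)):
      x0=proj(w,np.r_[q,U+.086]);col=[]
      for k in np.arange(-6,8,.5):
        col.append(int(cv2.getRectSubPix(g,(1,1),(float(x0[0]),float(x0[1]+k)))[0,0]))
      print(f,nm,np.round(x0,1),col)
prof('s1',np.array([.6137,.0261]),.1553,159.4,0)
prof('s3',np.array([.6150,.0262]),.090,168.9,0)
w=snap('side','s4');prof('s4',np.array([.6140,.0268]),.090,168.9,0)
for f in('s1','s3','s4'):
  w=load(f);g=cv2.cvtColor(w['image'],cv2.COLOR_RGB2GRAY);U=.1553 if f=='s1' else .09
  x,y=map(int,proj(w,(.6145,.0265,U+.07)));print(f,x,y)
  for v in range(y-14,y+16): print(v,' '.join('%3d'%k for k in g[v,x-20:x+20:2]))
"
```

```text
s1 -xend [320.2 173.9] [120, 114, 107, 110, 116, 114, 111, 125, 143, 157, 170, 163, 153, 131, 108, 97, 88, 83, 79, 81, 85, 86, 86, 86, 86, 86, 86, 87]
s1 +xend [344.9 170.3] [93, 93, 93, 94, 94, 94, 94, 93, 85, 73, 69, 69, 69, 71, 73, 75, 75, 75, 73, 71, 71, 70, 71, 73, 72, 71, 72, 73]
s3 -xend [321.3 203.9] [110, 111, 112, 122, 134, 156, 180, 181, 179, 163, 146, 119, 91, 85, 82, 83, 85, 86, 86, 87, 87, 87, 86, 86, 86, 86, 87, 86]
s3 +xend [343.3 198.2] [112, 113, 114, 113, 104, 84, 73, 69, 68, 69, 71, 73, 74, 74, 73, 71, 70, 70, 70, 70, 70, 70, 71, 71, 72, 72, 72, 72]
s4 -xend [320.8 204. ] [123, 123, 125, 133, 141, 161, 182, 185, 187, 179, 170, 133, 93, 85, 79, 81, 82, 83, 83, 84, 85, 84, 83, 83, 84, 84, 84, 83]
s4 +xend [342.7 198.3] [79, 79, 79, 79, 79, 80, 76, 68, 64, 64, 65, 67, 68, 68, 68, 68, 67, 64, 64, 65, 66, 67, 67, 68, 68, 69, 69, 69]
s1 332 179
165  72  69  71  70  86  93  93  72  47  21  60  64  63  61  65  88  92  93  93  93
166  73  71  69  69  84  93  91  72  46  25  60  64  63  64  62  90  96  93  95  93
167  70  68  71  70 115  89  92  71  43  23  61  64  64  62  
[... 6652 characters left out ...]
  60  58  69  72  73  74  33
215  31  50 182 153  80  70  66  65  86  85  60  58  58  63  69  75  72  70  71  34
216  36  36 140 186 107  73  83  90 194 191  87  59  68  72  72  70  71  73  72  35
217  35  38  87 181 171 137 192 189 191 194 171  71  74  72  72  72  70  73  71  40
218  31  38  84 126 190 193 192 187 185 191 126  68  71  72  71  72  73  73  71  54
219  42  41  88  88 131 188 191 188 187 184  73  68  73  72  72  74  76  72  70  36
220 106  70  88  88  86 117 173 190 184 190 125  68  70  71  76  73  74  72  64  31
221  95  81  89  91  86  88  84 120 155 176 177  76  75  75  74  73  74  71  41  33
222  91  95  90  89  88  89  82  81  84  88  91  76  76  75  74  75  72  47  34  36
```

Call:
{"op": "apply_moves", "data": {"moves": [[[0,0,-0.12,0,0.65],[0.4,0,-0.12,0,0.65],[0.4,0,-0.02,0,0.65],[0.4,0,0.02,0,0.65],[0.4,0,0.02,0,0.65]]]}}

```text
time: 29.95
tool_pos: [0.5927, 0.0314, 0.3473]
ee_rot: [3.141, -0.0, 2.948]
wrist_force: [-10.8, 1.2, 21.6]
width: 0.0329
finger_force: 10.2
```

Call:
{"op": "apply_moves", "data": {"moves": [[[0,0,-0.14,0,0.65],[-0.8,0,-0.14,0,0.65],[-0.8,0,-0.04,0,0.65],[-0.8,0,0,0,0.65],[-0.8,0,0,0,0.65]]]}}

```text
time: 30.58
tool_pos: [0.6352, 0.0225, 0.3474]
ee_rot: [3.141, 0.014, 2.947]
wrist_force: [2.6, 0.2, 13.9]
width: 0.0329
finger_force: 6.6
```

```bash
python3 -c "
from ov import *
w=load('top0')
for z in(.137,.12,.094,.08,.06,.04,.01):
    C=np.array([proj(w,k) for k in circ(np.array([.6124,.026]),.0325,z)]);C=(C-[250,135]+.4)*5+[400,0]
    print(z,C.min(0).round(),C.max(0).round())
g=cv2.cvtColor(w['image'],cv2.COLOR_RGB2GRAY)
for v in range(168,222,2): print(v,' '.join('%3d'%k for k in g[v,262:318:2]))
"
```

```text
0.137 [494. 173.] [691. 367.]
0.12 [498. 185.] [692. 375.]
0.094 [504. 202.] [692. 387.]
0.08 [507. 211.] [693. 394.]
0.06 [512. 223.] [693. 402.]
0.04 [516. 235.] [694. 410.]
0.01 [522. 252.] [694. 422.]
168  98  85  40  68 101  97  93 111  88  81  85  83  96 113 102  95 100  67  64  75 109 119 110  95  93  90 106 107
170  95  37  65  96  94 103  89  83  86 107 116  98  97 116 108  95 102  94  96  73  73 110  96  94  93  95  83 104
172  59  76  99  99  96 120 105  99  96 123  93  78  55  41  53  78  83 107 101  93  95  54 106  95  96  97  97  80
174  58  96  97 109  88 104 127 113  82  40  34  33  33  34  35  36  35  38  82 116 117 102  56  91  96  83  93  96
176  95  87  83  94  89  97 121  37  30  33  34  57  60  84  75  59  44  39  35  84 115 102  82  74  95  95  93  98
178  93  91  31  85 120  99  40  31  33  56 126 137 135 138 136 135 136 115  55  33  51  95  95  74  85  96  97 103
180 105  69  59 124 121  59  25  39  99 136 140 136 135 133 138 138 137 138 136 100  44  77 117 114  64 102 101  98
182 103  48  83 103  87  30  40 125 133 138 139 136 138 139 136 136 139 137 138 138
[... 1536 characters left out ...]
  41
210  89 100 100 123 120 112 109  77  78 108 109  94 102 137 114 104 126 107 101 102 100 104  99 100 100  92  40  38
212  74  85 114 131 120  98 100  99 110  97  71  97 100 112  97  99 101 117 107 105 101 100 108  99  91  36  34  70
214  98  54 119 120 111 114 100 101 111 105 101 128 100 114 119 100  97  92 102 122  99  98 100  84  42  29  70  49
216 108  88  69  75 116 115 100 100 110 101 102 108  99  99 112 101  96  94  98 100  97  98  67  50  40  64  52  45
218 112  98  83  38  39 102 111 117 114 121 114 105 105 107 105 106 109 107 103 103  79  39  43  31  65  56  51  56
220 113 108  74  81  61  40  45  73  97 123 131 141 123 136 130 116 122 107  67  42  32  39  37  60  55  49  49 105
```

Call:
{"op": "apply_moves", "data": {"moves": [[[0,0,-0.12,0,0.65],[0.42,0,-0.12,0,0.65],[0.42,0,-0.07,0,0.8],[0.42,0,-0.07,0,1],[0.42,0,-0.07,0,1],[0.42,0,-0.07,0,1],[0.42,0,-0.07,-0.7,1],[0.42,0,-0.07,-1.4,1],[0.42,0,-0.07,-2.0,1],[0.42,0,0,-2.0,1]]]}}

```text
time: 31.82
tool_pos: [0.613, 0.0274, 0.3474]
ee_rot: [-3.141, 0.006, -2.986]
wrist_force: [-5.3, 1.0, 27.4]
width: 0.0138
finger_force: 35.7
```

```bash
python3 -c "
from ov import *
o=telemetry.get_obs();print(o['time'],o['wrist_torque'],o['wrist_force'],o['tool_pos'],np.degrees(o['ee_rot']),o['width'],o['finger_force'])"
```

```text
31.825 [0.09739346 1.44465534 0.22516371] [-5.25519075  0.97710685 27.38482693] [0.61298021 0.02736403 0.34742267] [-179.94276545    0.33407317 -171.06944629] 0.013829124596284227 35.65544709563255
```

Call:
{"op": "apply_moves", "data": {"moves": [[[-0.06,0,-0.04,0,1],[-0.06,0,-0.03,0,1]]]}}

```text
time: 32.08
tool_pos: [0.6149, 0.0276, 0.3475]
ee_rot: [-3.141, -0.001, -2.987]
wrist_force: [-8.9, -1.6, 17.9]
width: 0.0139
finger_force: 35.0
```

Call:
{"op": "apply_moves", "data": {"moves": [[[0.06,0.06,0,0,1],[0.06,0.06,0,0,1]]]}}

```text
time: 32.33
tool_pos: [0.6128, 0.0288, 0.3475]
ee_rot: [-3.136, 0.006, -2.988]
wrist_force: [-0.5, -5.0, 13.8]
width: 0.0142
finger_force: 34.7
```

Call:
{"op": "apply_moves", "data": {"moves": [[[0.06,-0.06,0,0,1],[0.06,-0.06,0,0,1]]]}}

```text
time: 32.58
tool_pos: [0.6113, 0.027, 0.3475]
ee_rot: [-3.141, 0.011, -2.987]
wrist_force: [3.3, 1.8, 11.2]
width: 0.014
finger_force: 34.6
```

Call:
{"op": "apply_moves", "data": {"moves": [[[-0.06,-0.06,0,0,1],[-0.06,-0.06,0,0,1]]]}}

```text
time: 32.83
tool_pos: [0.6133, 0.026, 0.3475]
ee_rot: [3.137, 0.005, -2.985]
wrist_force: [-4.0, 5.3, 15.2]
width: 0.0142
finger_force: 34.8
```

```bash
python3 -c "
from ov import *
w=load('w2')
for R in(.0325,.030):
  for z in(.137,.12,.10,.094,.09,.085,.08,.07):
    C=np.array([proj(w,k) for k in circ(np.array([.6147,.0263]),R,z)]);C=(C-[135,175]+.3)*2.8
    print(R,z,C.min(0).round(),C.max(0).round())
g=cv2.cvtColor(w['image'],cv2.COLOR_RGB2GRAY)
for v in range(236,306,3): print(v,' '.join('%3d'%k for k in g[v,180:260:2]))
"
```

```text
0.0325 0.137 [125. 194.] [366. 422.]
0.0325 0.12 [146. 179.] [374. 396.]
0.0325 0.1 [168. 164.] [383. 368.]
0.0325 0.094 [174. 160.] [385. 361.]
0.0325 0.09 [178. 157.] [387. 356.]
0.0325 0.085 [183. 153.] [389. 350.]
0.0325 0.08 [188. 150.] [391. 344.]
0.0325 0.07 [197. 144.] [394. 333.]
0.03 0.137 [134. 204.] [356. 413.]
0.03 0.12 [155. 188.] [365. 388.]
0.03 0.1 [176. 172.] [375. 361.]
0.03 0.094 [182. 168.] [377. 353.]
0.03 0.09 [186. 165.] [379. 349.]
0.03 0.085 [191. 161.] [381. 343.]
0.03 0.08 [196. 158.] [383. 337.]
0.03 0.07 [204. 151.] [387. 326.]
236 122  59  54  51  51  50  51  47  51  52  51  48  52  50  48  51  51  77 105 131 130 161 184 132 158 174 131 146 188 198 155 137 133 133 151 182 133 131 134 132
239 164 120  53  52  48  50  50  51  49  51  50  50  50  51  53  50  52  54  55  79 113 103  92  91 100 124 149 136 132 130 130 133 131 136 141 131 132 132 133 133
242 130 124 142  56  52  51  52  49  49  49  47  50  52  51  61  70  77  76  77  78  75  74  75  76  79  80  76  74 168 191 183 164 135 141 141 132 132 131 133 135
245 125 126 137 150  52  53  49  49  51  50 
[... 2699 characters left out ...]
  73  76  75  75  75  74  77  92 100  96  98
296  48  90 132 166 186 176  70  52  53  47  50  52  49  54  52  52  53  54  53  53  62 105  75  72  74  75  75  76  76  73  73  76  75  75  75  76  88  99 100  97
299  48  50 136 154 164 180 151  94  42  48  51  53  49  51  51  51  55  53  53  43  46  47  45  41  45  53  60  67  70  71  71  67  64  58  55  44  75 102  98  96
302  49  50  49 140 159 132 122 122 114  58  50  50  47  55  55  56  56  53  50  47  43  43  43  44  44  45  47  44  47  45  43  39  47  45  43  43  71  98 101  97
305  49  51  49  49  90 122 119 121 123 119  69  45  57  52  52  56  55  55  46  47  45  42  43  45  44  42  44  44  45  42  41  43  44  42  42  44  48  99 100  97
```

Call:
{"op": "apply_moves", "data": {"moves": [[[0,0.06,-0.06,0,1],[0,0.06,-0.07,0.6,1],[0,0.06,-0.07,1.2,1],[0,0.06,-0.07,1.6,1],[0,0.06,-0.07,1.6,1]]]}}

```text
time: 33.45
tool_pos: [0.6132, 0.0275, 0.3475]
ee_rot: [3.141, 0.002, 3.017]
wrist_force: [1.2, 1.1, 5.5]
width: 0.0139
finger_force: 34.3
```

Call:
{"op": "apply_moves", "data": {"moves": [[[0,0,-0.04,0,1],[0,0,-0.08,0,1],[0,0,-0.08,0,1]]]}}

```text
time: 33.83
tool_pos: [0.6128, 0.0272, 0.3478]
ee_rot: [-3.141, -0.004, 3.017]
wrist_force: [3.2, -0.3, -10.7]
width: 0.014
finger_force: 33.5
```

Call:
{"op": "apply_moves", "data": {"moves": [[[-0.06,0,0.1,0,1],[-0.06,0,0.13,0,1]]]}}

```text
time: 34.08
tool_pos: [0.6137, 0.0272, 0.3475]
ee_rot: [-3.141, -0.006, 3.018]
wrist_force: [-11.3, -0.0, 12.5]
width: 0.0138
finger_force: 34.7
```

Call:
{"op": "apply_moves", "data": {"moves": [[[0.06,0.06,0,0,1],[0.06,0.06,0,0,1]]]}}

```text
time: 34.33
tool_pos: [0.6123, 0.0292, 0.3475]
ee_rot: [-3.138, 0.001, 3.017]
wrist_force: [-4.4, -4.4, 5.3]
width: 0.0142
finger_force: 34.4
```

Call:
{"op": "apply_moves", "data": {"moves": [[[0.06,-0.06,0,0,1],[0.06,-0.06,0,0,1]]]}}

```text
time: 34.58
tool_pos: [0.6104, 0.0278, 0.3475]
ee_rot: [3.14, 0.007, 3.017]
wrist_force: [2.7, 0.0, 5.9]
width: 0.0137
finger_force: 34.4
```

Call:
{"op": "apply_moves", "data": {"moves": [[[-0.06,-0.06,0,0,1],[-0.06,-0.06,0,0,1]]]}}

```text
time: 34.83
tool_pos: [0.6119, 0.0264, 0.3475]
ee_rot: [3.135, 0.001, 3.019]
wrist_force: [-3.3, 6.9, 10.7]
width: 0.0138
finger_force: 34.6
```

Call:
{"op": "apply_moves", "data": {"moves": [[[0.03,0.06,-0.03,0,1],[0.03,0.06,-0.03,0.3,1],[0.03,0.06,-0.03,0.6,1],[0.03,0.06,-0.02,0.9,1],[0.03,0.06,-0.02,1.1,1],[0.03,0.06,-0.02,1.1,1]]]}}

```text
time: 35.58
tool_pos: [0.6112, 0.0277, 0.3475]
ee_rot: [3.141, 0.002, 2.828]
wrist_force: [-0.6, -0.2, 7.0]
width: 0.015
finger_force: 34.4
```

```bash
python3 -c "
from ov import *
o=telemetry.get_obs();print(o['time'],o['wrist_torque'],o['wrist_force'],o['tool_pos'],np.degrees(o['ee_rot']),o['width'],o['finger_force'])"
```

```text
35.575 [-0.06063219 -0.03168113  0.70040483] [-0.62530497 -0.23599521  6.99853953] [0.61117127 0.02765956 0.34749614] [1.79980560e+02 1.40109773e-01 1.62012138e+02] 0.015035189921595951 34.377438578376314
```

Call:
{"op": "apply_moves", "data": {"moves": [[[0,0,0,-0.4,0.75],[0,0,0,-0.4,1],[0,0,0,-0.4,1],[0,0,0.06,-1.0,1],[0,0,0.12,-1.0,1],[0,0,0.12,-0.4,1],[0,0,0.12,0.2,1],[0,0,0.12,0.5,1],[0,0,0.12,0.5,1]]]}}

```text
time: 36.7
tool_pos: [0.6115, 0.0276, 0.3474]
ee_rot: [3.139, 0.01, 2.741]
wrist_force: [-2.3, -0.4, 20.9]
width: 0.0165
finger_force: 39.9
```

```bash
python3 -c "
from ov import *
o=telemetry.get_obs();print(o['time'],o['wrist_torque'],o['wrist_force'],o['tool_pos'],np.degrees(o['ee_rot']),o['width'],o['finger_force'])"
```

```text
36.7 [-0.11408034  0.55501991  0.9425869 ] [-2.28057307 -0.43706265 20.85136405] [0.61146347 0.0275945  0.34738621] [179.82679209   0.59346224 157.0323154 ] 0.016489158504949936 39.90046845632605
```

Call:
{"op": "apply_moves", "data": {"moves": [[[0,0,-0.12,-0.95,0.78],[0,0,-0.13,-0.95,1],[0,0,-0.13,-0.95,1],[0,0,-0.13,-1.9,1],[0,0,-0.13,-2.9,1],[0,0,-0.13,-3.9,1],[0,0,-0.14,-4.9,1],[0,0,-0.14,-5.8,1],[0,0,-0.22,-6.1,1],[0,0,-0.3,-6.1,1]]]}}

```text
time: 37.95
tool_pos: [0.6111, 0.0274, 0.3526]
ee_rot: [3.14, -0.002, -2.483]
wrist_force: [0.5, -1.0, -3.5]
width: 0.0138
finger_force: 32.8
```

```bash
python3 -c "
from ov import *
o=telemetry.get_obs();print(o['time'],o['wrist_torque'],o['wrist_force'],o['tool_pos'],np.degrees(o['ee_rot']),o['width'],o['finger_force'])"
```

```text
37.95 [ 0.00903423 -0.33195113 -0.02062391] [ 0.48653617 -0.98635867 -3.45660004] [0.61105391 0.02735945 0.35262792] [ 1.79905335e+02 -1.40564035e-01 -1.42272297e+02] 0.01382126412150895 32.8480589328683
```

Call:
{"op": "apply_moves", "data": {"moves": [[[0,0,0.06,0,1],[0,0,0.12,0,1],[0,0,0.17,0,1],[0,0,0.17,0,1]]]}}

```text
time: 38.45
tool_pos: [0.6107, 0.0276, 0.3475]
ee_rot: [3.142, -0.0, -2.481]
wrist_force: [-2.5, -0.9, 4.9]
width: 0.0141
finger_force: 33.5
```

Call:
{"op": "apply_moves", "data": {"moves": [[[-0.04,0,0,0.9,1],[-0.04,0,0,0.9,1]]]}}

```text
time: 38.7
tool_pos: [0.6126, 0.0288, 0.3475]
ee_rot: [-3.141, 0.001, -2.637]
wrist_force: [-2.4, -0.3, 5.3]
width: 0.014
finger_force: 33.5
```

Call:
{"op": "apply_moves", "data": {"moves": [[[-0.02,0,-0.02,0.9,1],[-0.02,0,-0.02,1.8,1],[-0.02,0,-0.02,2.7,1],[-0.02,0,-0.02,3.6,1],[-0.02,0,-0.02,4.4,1],[-0.02,0,-0.02,5.1,1],[-0.02,0,-0.02,5.5,1],[-0.02,0,-0.02,5.5,1]]]}}

```text
time: 39.7
tool_pos: [0.6141, 0.0285, 0.3476]
ee_rot: [-3.141, 0.004, 2.689]
wrist_force: [2.3, -4.5, 1.5]
width: 0.0171
finger_force: 37.0
```

```bash
python3 -c "
from ov import *
o=telemetry.get_obs();print(o['time'],o['wrist_torque'],o['wrist_force'],o['tool_pos'],np.degrees(o['ee_rot']),o['width'],o['finger_force'])"
```

```text
39.7 [-0.77727697 -0.63472951  0.95305288] [ 2.27680582 -4.49186333  1.53626149] [0.61413752 0.02847392 0.34756127] [-179.95698367    0.23419494  154.07116788] 0.01711751486733907 36.962589897957514
```

Call:
{"op": "apply_moves", "data": {"moves": [[[0,0,0,-0.6,0.6],[0,0,0,-0.9,0.5],[0,0,0,-0.9,0.5],[0,0,-0.6,-0.9,0.5],[0,0,-1.4,-0.9,0.5],[0,0,-2.2,-0.9,0.5],[0,0,-2.6,-0.9,0.5],[0,0,-2.6,-0.9,0.5]]]}}

```text
time: 40.7
tool_pos: [0.6135, 0.0292, 0.4785]
ee_rot: [3.141, 0.003, 2.843]
wrist_force: [0.8, -0.6, -0.6]
width: 0.0468
finger_force: 0.0
```

```bash
python3 -c "
from h import *
print(ticket.close_job())"
```

```text
the job is handed in; nothing more can be done
None
```

The flask is not properly closed: the stopper went into the slots and under the lip, but it jammed about 5–10° before its bar lined up with the handle, with its underside at about 94 mm instead of 90 (cause not found); I let go and handed the job in like that at 40.7 s, and the plain stopper was not touched.

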